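# Put the set-up kit back in its holders

## Robot

A 7-joint arm with a two-finger parallel gripper is mounted at the origin on a cart in front of the work surface, level with it; the furniture and walls round the work are solid. World frame = base frame: x ahead of the robot, y to its left, z up, the work surface at z = 0. Lengths are in m, angles in rad, forces in N, time in s.
With the tool pointing down it reaches from about 0.35 to 0.9 m from the base axis. Payload 7.2 kg.
Tool frame: the origin (TCP) lies between the finger pads; the fingertips stand 25 mm ahead of it and the grasp point (between the pads) lies 6 mm ahead of it; z points along the fingers, y is the direction in which the jaws open and shut (so a half turn about z gives the same grasp; the last joint's range is limited). The gripper opens to 88 mm and grips with 3 to 60 N. Pads are 20 mm wide; open, the fingers measure 115 mm over their backs; the gripper's body (75 mm by 178 mm) begins 61 mm behind the grasp point.
Start: joints at [1.268, 0.411, -0.013, 1.596, 0.006, 1.134, -0.082], TCP at [0.145, -0.608, 0.222] pointing down, gripper open.
Joint ranges: [-2.95, 2.95], [-0.29, 1.99], [-1.47, 1.44], [0.14, 2.54], [-1.03, 4.17], [0.13, 1.85], [-2.86, 2.86]. Speed limits (rad/s): [2.39, 2.39, 3.01, 3.01, 3.14, 3.14, 3.14].

## Interface

Orientations are given as a unit quaternion [x, y, z, w].
In Python, from rig import robot gives the robot as it stands. The module is installed in compiled form; this text tells all that it offers.
- The arm moves only by the tool arm_command, never from a script. Its argument "moves" is one flat list of numbers, 7 for each row, row after row: the shift along the tool's x, y, z in cm, then the turn, a rotation vector about the tool's x, y, z in rad, then the finger opening in cm, from 0 to 8.78. In form: [x, y, z, ax, ay, az, claw, x, y, z, ax, ay, az, claw, ...]. A call has 1 to 12 rows; each row is the pose to reach, as a shift and turn from the pose measured when the call began, along the tool's axes at that moment; what a row does not reach only later rows make up. A row lasts 1/12 s, in which the tool goes at most 41.7 mm and 7.16 degrees, less where a joint would pass 70% of its speed; a pose out of reach is approached as far as the arm can. A call with a gripper value outside its range is refused whole. The fingers move at their own pace and stop on an object; the grip force is fixed at half the most. Time passes only in rows, so rows that repeat a pose let the fingers close. It gives the time, the measured TCP pose, the force and the opening at its end, in the units of the state.
- robot.read_state(): the state, without advancing time (a new reading comes with each control period).
- robot.read_camera(name): name is "scene" or "top" or "wrist"; returns a dict with "frame" (384x512x3 uint8, red, green, blue), "fx", "fy", "cx", "cy" (pixels), "R" (3x3) and "t" (3): a world point X has camera coordinates R X + t; the wrist camera has in their place "mount" (4x4, takes a point from camera to tool coordinates, whose origin is the TCP and whose axes are the flange's). Camera axes: x right, y down, z forward; pixel columns grow to the right and rows downward; lengths in m; the calibration is good to about 2 mm. The wrist camera is an equidistant fisheye: a pixel r from the principal point sees the ray r / f radians off the axis. A picture is of the moment at which its call begins: read the wrist's pose just before it. There is no depth.
- robot.hand_in(): hands the job in, once; it reports no verdict.
Trained networks look in the newest picture that a camera, given by its name, has taken for a name from the list of things; names that differ only in an ending like _2 or _b are one class to them, and where a whole thing is asked for, a point or a joint stands for the part that bears it (a point fixed in the world has none). Each returns a list of dicts, best first, with "p" (0 to 1); they miss things now and then, are a little off and sometimes report something else, mostly with a low value. They report only what shows in the picture. A call takes as long as a camera call. They do not tell look-alikes from the thing itself.
- robot.spot_in(thing, camera): "position" ([row, column] in pixels, amid what is visible of it).
- robot.mark_of(thing, camera): "position" ([row, column] in pixels: a listed point, or the origin of a listed thing).
The state is a dict: "time": time; "qpos": joint angles; "joint_velocities": joint speeds; "effort": joint torques, N m; "tool_pos": TCP position; "tool_rot": TCP orientation; "contact_force": force on the tool from outside, world axes, zero at the start; "torque": the same for the moment, N m; "opening": opening from 0.0 (shut) to 1.0 (fully open).
Only numpy, scipy, OpenCV 4.12 (cv2) and the standard library are available. Lean on these libraries where they do the work, as an engineer would, in place of code of your own. Each camera call takes 0.05 s, during which the arm holds its last target. There are 200 camera calls.

## Task

Put the four pieces of the marking machine's set-up kit, now lying about the bench, back into their own holders: the jar upright in the green dish, the amber dropper bottle upright in the orange dish, the wooden height block upright in the light wooden tray with its sides square to the tray's and its long side along the tray's long side, and the brass ring down over the post of the blue stand. Each must rest flat on the floor of its holder; do not knock over or shift the upturned clear glass and the roll of masking tape that stand among them.

Things in the scene. Friction and masses are not known exactly. Their poses are not given: they have to be found in the camera images.
- frit_jar_mid (a point): Round jar, 44 mm across and 105 mm tall, green label and dark brown screw lid (fixed), standing upright, loose, on the open bench in front of the machine (a similar jar far off behind the red tin is not part of the job). Point: on its axis half-way up, 52.5 mm above its underside; z axis up the jar. Hold it in its upper half (the barrel is even up to 95 mm) so that the gripper body clears the lid. About 0.11 kg.
- ink_dropper_mid (a point): Small amber dropper bottle, 33 mm across the body up to 65 mm height, narrower black dropper top above, 102 mm tall, standing upright, loose. Point: on its axis half-way up, 51 mm above its underside; z axis up the bottle. Hold it at 55 to 62 mm above its underside, near the top of the wide body, so that the gripper body clears the dropper top. About 0.07 kg.
- height_block_mid (a point): Brown hardwood block with dark marks, 40 mm (its x) by 50 mm (its y) by 85 mm tall, standing upright, loose. Point: its centre, 42.5 mm above its underside; z axis up. About 0.14 kg.
- spacer_ring_mid (a point): Bright brass spacer ring lying flat, 58 mm outside diameter, hole about 32 mm, 10 mm thick, loose. Point: centre of the hole, half-way up (5 mm above its underside); z axis up. About 0.11 kg.
- jar_dish: Holder of the jar: green round dish, fixed, 70 mm outside diameter, inside 62 mm, floor 4 mm above the bench, lip top 10 mm above the bench; a white 44 mm circle line on its floor. Origin: centre of its underside, on the bench.
- dropper_dish: Holder of the dropper bottle: orange round dish, fixed, 58 mm outside diameter, inside 50 mm, floor 4 mm above the bench, lip top 10 mm; a white 33 mm circle line on its floor. Origin: centre of its underside, on the bench.
- block_tray: Holder of the height block: light wooden rectangular tray, fixed, outside 68 mm (its x) by 78 mm (its y), inside 58 by 68 mm, floor 5 mm above the bench, rim top 10 mm; a black 40 x 50 mm outline on its floor, long side along y. The block's y goes along the tray's y, either way round. Origin: centre of its underside, on the bench.
- ring_post: Holder of the ring: blue round stand, fixed, 80 mm across, top face 8 mm above the bench, with a plain upright steel post of 14 mm diameter at its centre, whose rounded tip is 38 mm above the bench. The ring goes over the post and lies on the blue face. Origin: centre of its underside, on the bench.
- glass_blank: Bystander: clear upturned drinking glass with domed top, 77 mm across, 108 mm tall, loose. Leave it alone. Origin: centre of its underside.
- masking_tape: Bystander: roll of tan masking tape lying flat, 96 mm across, 25 mm high, loose. Leave it alone. Origin: centre of its underside.
Not all that is in view belongs to the job. Of the things that look like the dropper_dish, the smallest one is meant.

How it is judged:
At the end, for the whole second after the job is handed in: Jar and dropper within 13 mm of the centre of green and orange dish, block within 15 mm of the tray's and within 15 degrees of it (long along long), ring round the post within 15 mm; each within 4 mm of its height on its holder's floor, tilted under 0.1 rad, at rest (horizontal distance between frit_jar_mid and jar_dish below 0.013 m and height (world z) of frit_jar_mid between 0.0525 and 0.0605 m and angle between each of frit_jar_mid, ink_dropper_mid, height_block_mid, spacer_ring_mid's own z axis and vertical below 0.1 rad and linear speed of each of frit_jar, ink_dropper, height_block, spacer_ring below 0.02 m/s and horizontal distance between ink_dropper_mid and dropper_dish below 0.013 m and height (world z) of ink_dropper_mid between 0.051 and 0.059 m and horizontal distance between height_block_mid and block_tray below 0.015 m and height (world z) of height_block_mid between 0.0435 and 0.0515 m and horizontal distance between spacer_ring_mid and ring_post below 0.015 m and height (world z) of spacer_ring_mid between 0.009 and 0.017 m and angle between the x axis of height_block_mid and the x axis of block_tray, either way round below 0.26 rad); the robot touches nothing.
It fails at once if the glass is shifted more than 20 mm or tipped (distance of glass_blank from where it was at the start of the episode above 0.02 m or angle between glass_blank's own z axis and vertical above 0.3 rad).
It fails at once if the roll of tape is shifted more than 20 mm (distance of masking_tape from where it was at the start of the episode above 0.02 m).
It also fails if it takes over 112 s, if anything falls off the work surface, if the arm or the gripper's body presses on something with over 40 N, if the wrist force passes 120 N, or if a joint passes its speed limit or range.

## Working session

There is one attempt and no reset: what is moved stays moved. The work goes in short steps, Python scripts to look and compute and a tool call to move; the robot and the scene stay as the last step left them, time stands still between calls to the robot, and variables do not carry over. Pictures are saved under pics/ and viewed, about 12 in all and at most 16, crops included, and the job is handed in when it is done.

Besides the shell and the picture viewer there is one more tool, called after "Request:" as name(argument=value, ...), one argument or row to a line, values as JSON. arm_command: Moves the arm, as the interface text tells. Its arguments: {"type":"object","properties":{"moves":{"type":"array","items":{"type":"number"}}},"required":["moves"]}

```bash
mkdir -p pics; cat > h.py <<'E'
import numpy as np, cv2
from rig import robot
from scipy.spatial.transform import Rotation as Ro
def save(f,n): cv2.imwrite('pics/'+n+'.png',cv2.cvtColor(f,cv2.COLOR_RGB2BGR))
def ray(c,rc,st=None):
    u,v=(rc[1]-c['cx'])/c['fx'],(rc[0]-c['cy'])/c['fy']
    if 'R' in c:
        R=np.array(c['R']);t=np.array(c['t']); return -R.T@t, R.T@np.array([u,v,1])
    th=np.hypot(u,v); s=np.sinc(th/np.pi)
    d=np.array([u*s,v*s,np.cos(th)]); M=np.array(c['mount']); 
    R=Ro.from_quat(st['tool_rot']).as_matrix()
    return R@M[:3,3]+st['tool_pos'], R@M[:3,:3]@d
def at(c,rc,z,st=None):
    o,d=ray(c,rc,st); return o+d*(z-o[2])/d[2]
def meet(rays):
    A=0;b=0
    for o,d in rays:
        d=d/np.linalg.norm(d);P=np.eye(3)-np.outer(d,d);A=A+P;b=b+P@o
    x=np.linalg.solve(A,b); return x
T=['frit_jar_mid','ink_dropper_mid','height_block_mid','spacer_ring_mid','jar_dish','dropper_dish','block_tray','ring_post','glass_blank','masking_tape']
Z=[.0525,.051,.0425,.005,0,0,0,0,0,0]
E
python3 - <<'E'
from h import *
np.set_printoptions(precision=3,suppress=True)
s=robot.read_state();print(s['tool_pos'],s['tool_rot'],s['opening'],s['contact_force'])
for n in ['scene','top']:
    c=robot.read_camera(n);save(c['frame'],n);print(n,ray(c,(192,256)),c['fx'])
    for t,z in zip(T,Z):
        for m in robot.mark_of(t,n)[:4]: print(t,round(m['p'],2),np.round(m['position'],1),at(c,m['position'],z)[:2])
E
```

```text
[ 0.145 -0.607  0.221] [ 0.993  0.117 -0.    -0.001] 1.0042374422060665 [-0.136 -0.039 -0.764]
scene (array([-0.054,  0.502,  0.86 ]), array([ 0.543, -0.451, -0.708])) 400.3630166209276
frit_jar_mid 0.6 [282.4 140. ] [0.522 0.385]
ink_dropper_mid 0.68 [192.7 325. ] [ 0.434 -0.158]
height_block_mid 0.9 [211.3 275.5] [ 0.481 -0.01 ]
spacer_ring_mid 0.62 [191.6 322.2] [ 0.471 -0.193]
spacer_ring_mid 0.52 [252.7 242.6] [0.456 0.13 ]
jar_dish 0.91 [192.3 231.6] [0.655 0.009]
dropper_dish 0.95 [261.1 161.2] [0.579 0.303]
dropper_dish 0.7 [206.7 173. ] [0.724 0.175]
block_tray 0.72 [282.8 137.5] [0.562 0.382]
block_tray 0.7 [193.6 357.4] [ 0.397 -0.269]
ring_post 0.74 [298.5 214.2] [0.4   0.265]
glass_blank 0.89 [172.6 297.5] [ 0.584 -0.202]
glass_blank 0.48 [152.4 344.4] [ 0.55  -0.389]
masking_tape 0.74 [153.4 342.6] [ 0.551 -0.381]
top (array([0.405, 0.005, 1.268]), array([ 0.125, -0.006, -0.992])) 382.01738750672166
frit_jar_mid 0.86 [199.2 130.2] [0.528 0.399]
ink_dropper_mid 0.54 [227.8 299.4] [ 0.446 -0.143]
height_block_mid 0.58 [212.9 259.2] [ 0.492 -0.014]
spacer_ring_mid 0.53 [223.2 216.1] [0.458 0.127]
jar_dish 0.61 [169.  249.4] [0.643 0.02 ]
dropper_dish 0.75 [179.4 200.8] [0.604 0.183]
dropper_dish 0.68 [146.4 204. ] [0.718 0.176]
dropper_dish 0.6 [183.6 162.4] [0.588 0.311]
block_tray 0.61 [245.5 334.7] [ 0.392 -0.265]
ring_post 0.86 [235.6 172.7] [0.415 0.269]
glass_blank 0.78 [182.3 313.3] [ 0.601 -0.195]
masking_tape 0.7 [202.8 368.1] [ 0.535 -0.378]
masking_tape 0.62 [213.9 255.9] [ 0.492 -0.004]
```

```bash
python3 -c "
import cv2,numpy as np
for n in ['scene','top']:
    cv2.imwrite('pics/%s_b.png'%n,cv2.resize(cv2.imread('pics/%s.png'%n),(800,600),interpolation=cv2.INTER_CUBIC))"
```

```text
(no output)
```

View pics/scene_b.png

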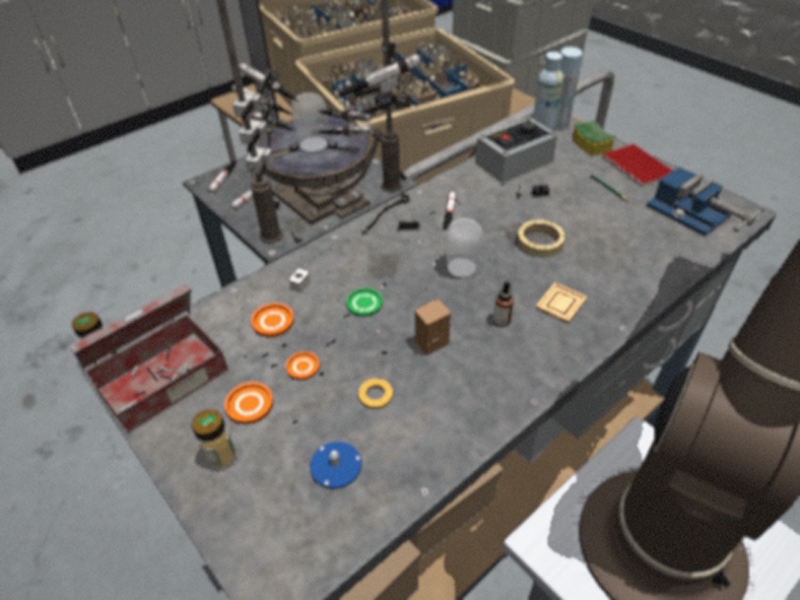

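View pics/top_b.png

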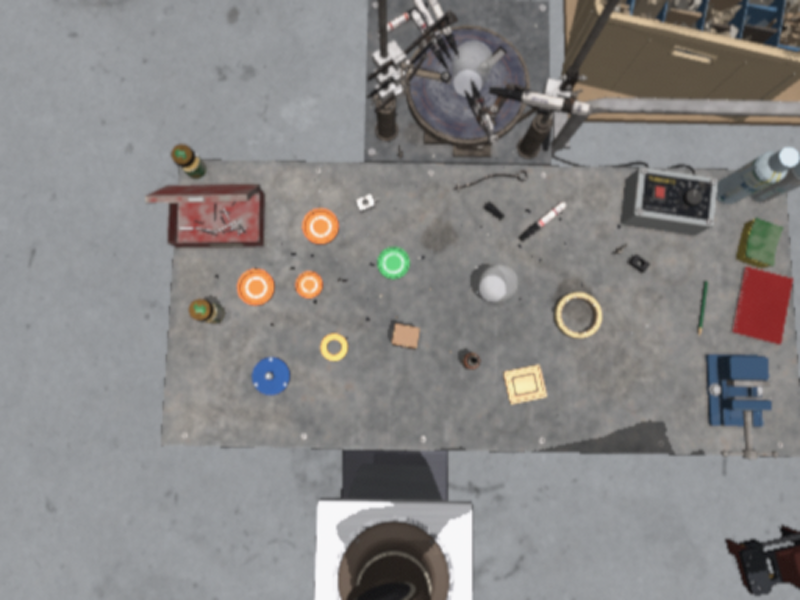

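Candidates in the top view (800×600 pixels):
- **Dropper dish:** (320,226), (256,287) and (309,284). The last is the smallest, so it is my choice.
- **Jar:** (203,310) is on the bench. (186,160) is behind the tin and not part of the job.
- **Ring:** (334,347). The tape at (578,314) is a bystander.
- **Block:** (405,335), **dropper:** (470,360), **tray:** (525,384), **stand:** (270,376).

I'll go above the right-hand group first.

```bash
cat >> h.py <<'E'
np.set_printoptions(precision=3,suppress=True)
def pose(yaw): return Ro.from_euler('z',yaw)*Ro.from_euler('x',np.pi)
def plan(x,y,z,yaw,s=None,show=True):
    s=s or robot.read_state(); R=Ro.from_quat(s['tool_rot'])
    d=R.inv().apply(np.array([x,y,z])-s['tool_pos'])*100
    r=(R.inv()*pose(yaw)).as_rotvec()
    print('row',np.round(d,1),np.round(r,3),'rows',round(max(np.linalg.norm(d)/4.17,np.linalg.norm(r)/.125),1))
def yaw(s):
    x=Ro.from_quat(s['tool_rot']).as_matrix()[:,0]; return np.arctan2(x[1],x[0])
def look(name,things=(),crop=None):
    s=robot.read_state(); c=robot.read_camera('wrist'); save(cv2.resize(c['frame'],(800,600),interpolation=cv2.INTER_CUBIC),name)
    print('tcp',s['tool_pos'],'yaw',yaw(s),'q',s['qpos'],'F',s['contact_force'],'op',s['opening'])
    for t in things:
        for m in robot.mark_of(t,'wrist')[:3]: print(t,round(m['p'],2),np.round(m['position'],1),at(c,m['position'],Z[T.index(t)],s)[:2])
    return s,c
E
python3 -c "
from h import *
plan(.42,-.15,.30,1.23)"
```

```text
row [ 37.4 -38.1  -7.8] [ 0.     0.    -0.995] rows 12.9
```

Request:
arm_command(
  moves=[37.4,-38.1,-7.8,0,0,-0.995,8.7,37.4,-38.1,-7.8,0,0,-0.995,8.7,37.4,-38.1,-7.8,0,0,-0.995,8.7,37.4,-38.1,-7.8,0,0,-0.995,8.7,37.4,-38.1,-7.8,0,0,-0.995,8.7,37.4,-38.1,-7.8,0,0,-0.995,8.7,37.4,-38.1,-7.8,0,0,-0.995,8.7,37.4,-38.1,-7.8,0,0,-0.995,8.7,37.4,-38.1,-7.8,0,0,-0.995,8.7,37.4,-38.1,-7.8,0,0,-0.995,8.7,37.4,-38.1,-7.8,0,0,-0.995,8.7,37.4,-38.1,-7.8,0,0,-0.995,8.7],
)

```text
time: 2.1
tool_pos: [0.4009, -0.182, 0.2951]
tool_rot: [0.817, 0.577, 0.0, 0.001]
contact_force: [0.5, -0.1, -0.6]
opening: 0.991
```

```bash
python3 -c "
from h import *
look('w1',T); plan(.42,-.15,.30,1.23)"
```

```text
tcp [ 0.401 -0.182  0.295] yaw 1.2294911814858578 q [ 0.812  0.06  -0.514  1.883  0.032  1.205 -0.054] F [ 0.49  -0.066 -0.588] op 0.9913156760248447
ink_dropper_mid 0.78 [133.  273.2] [ 0.438 -0.156]
height_block_mid 0.95 [ 26.5 272.4] [ 0.488 -0.014]
dropper_dish 0.4 [127.7 368.5] [ 0.59  -0.201]
block_tray 0.77 [204.4 267.4] [ 0.393 -0.269]
glass_blank 0.87 [129.8 368.6] [ 0.589 -0.205]
masking_tape 0.94 [233.6 363.3] [ 0.537 -0.38 ]
row [ 3.9  0.7 -0.6] [-0.     0.    -0.002] rows 1.0
```

View pics/w1.png

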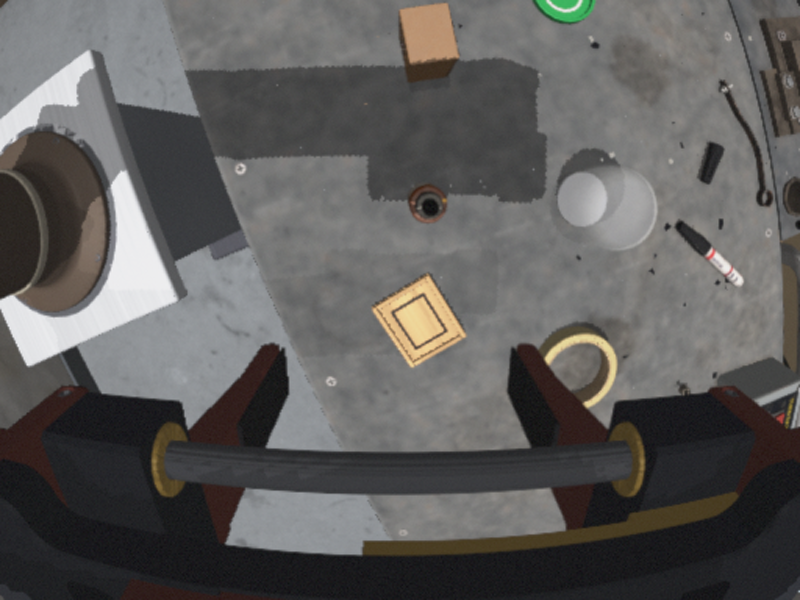

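The dropper is at (428,205), the tray at (420,320), the block top at (428,22), the glass at (605,205) and the tape at (580,368). All agree with the top and scene views. Next: corner yaws and triangulation.

```bash
cat > c.py <<'E'
from h import *
s=robot.read_state()
W=robot.read_camera('wrist');C={n:robot.read_camera(n) for n in('scene','top')};C['wrist']=W
g=lambda p,z:at(W,(p[1]*.64,p[0]*.64),z,s)[:2]
for nm,P,z in [('tray',[(372,308),(430,273),(467,336),(413,367)],.01),('block',[(399,9),(447,3),(459,41),(404,46)],.085)]:
    Q=[g(p,z) for p in P];print(nm,np.mean(Q,0))
    for i in range(4):
        d=Q[(i+1)%4]-Q[i];print(np.linalg.norm(d),np.degrees(np.arctan2(d[1],d[0]))%180)
E0={'frit_jar_mid':(.525,.39),'ink_dropper_mid':(.44,-.15),'height_block_mid':(.49,-.01),'spacer_ring_mid':(.457,.128),'jar_dish':(.65,.015),'dropper_dish':(.604,.183),'block_tray':(.393,-.266),'ring_post':(.41,.268)}
for t,e in E0.items():
    r=[];o=[]
    for n,c in C.items():
        for m in robot.mark_of(t,n):
            p=at(c,m['position'],Z[T.index(t)],s)[:2]
            if np.hypot(*(p-e))<.03: r.append(ray(c,m['position'],s));o.append((n,p.round(3)));break
    print(t,meet(r) if len(r)>1 else '',o)
E
python3 c.py
```

```text
tray [ 0.394 -0.271]
0.06845165294593665 12.427405084260895
0.07813878245708952 101.13243994660795
0.06590105577205597 12.426133895219408
0.07812130475762072 103.00293087493068
block [ 0.487 -0.013]
0.03879111337100626 169.6863930206613
0.034355920775754514 85.8716279073623
0.04391289747189287 167.4720881993244
0.03248888770441147 77.23893659817418
frit_jar_mid [0.531 0.388 0.047] [('scene', array([0.522, 0.386])), ('top', array([0.533, 0.391]))]
ink_dropper_mid [ 0.446 -0.151  0.051] [('scene', array([ 0.44 , -0.155])), ('top', array([ 0.452, -0.14 ])), ('wrist', array([ 0.444, -0.158]))]
height_block_mid [ 0.489 -0.014  0.031] [('scene', array([ 0.484, -0.009])), ('top', array([ 0.491, -0.008])), ('wrist', array([ 0.484, -0.022]))]
spacer_ring_mid [ 0.464  0.13  -0.004] [('scene', array([0.459, 0.134])), ('top', array([0.463, 0.129]))]
jar_dish [0.648 0.023 0.016] [('scene', array([0.653, 0.008])), ('top', array([0.658, 0.031]))]
dropper_dish [0.597 0.192 0.001] [('scene', array([0.594, 0.188])), ('top', array([0.6  , 0.195]))]
block_tray [ 0.393 -0.268  0.008] [('scene', array([ 0.396, -0.278])), ('wrist', array([ 0.394, -0.27 ]))]
ring_post [0.404 0.263 0.001] [('scene', array([0.402, 0.26 ])), ('top', array([0.406, 0.265]))]
```

```bash
python3 -c "
from h import *
plan(.443,-.154,.16,1.23)"
```

```text
row [ 4.2  3.  13.4] [-0.  0. -0.] rows 3.5
```

Request:
arm_command(
  moves=[4.2,3.0,13.4,0,0,0,8.7,4.2,3.0,13.4,0,0,0,8.7,4.2,3.0,13.4,0,0,0,8.7,4.2,3.0,13.4,0,0,0,8.7,4.2,3.0,13.4,0,0,0,8.7,4.2,3.0,13.4,0,0,0,8.7],
)

```text
time: 4.5
tool_pos: [0.4423, -0.1539, 0.16]
tool_rot: [0.817, 0.577, -0.0, -0.001]
contact_force: [0.7, -0.5, 0.9]
opening: 0.994
```

```bash
python3 -c "
from h import *
look('w2',['ink_dropper_mid','height_block_mid','block_tray'])"
```

```text
tcp [ 0.442 -0.154  0.16 ] yaw 1.2308951883782042 q [ 0.695  0.266 -0.54   2.006  0.17   0.915 -0.274] F [ 0.686 -0.487  0.862] op 0.9940869747920014
ink_dropper_mid 0.59 [185.5 253.6] [ 0.442 -0.153]
block_tray 0.81 [270.8 249.2] [ 0.394 -0.27 ]
```

View pics/w2.png

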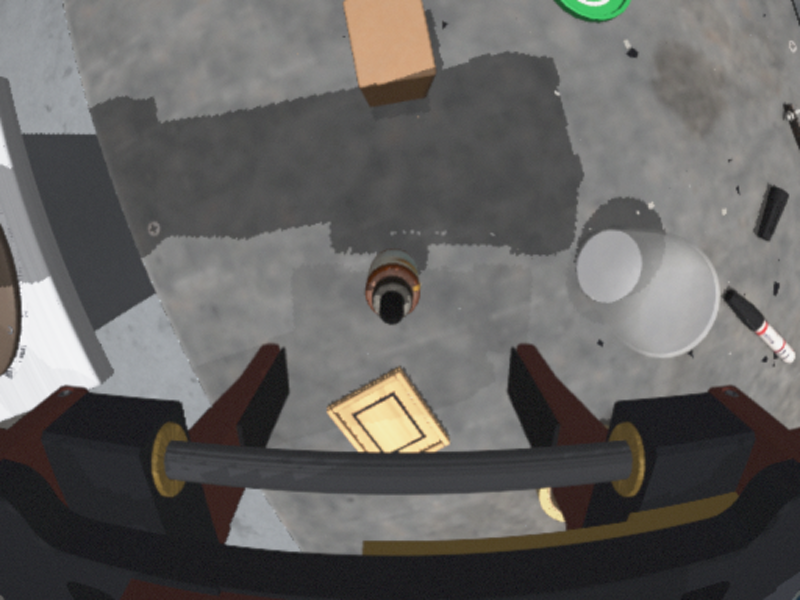

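Dropper is centred under the TCP (bottle at (392,290)). Descend 9.6 cm and grip.

Request:
arm_command(
  moves=[0,0,4,0,0,0,8.7,0,0,8,0,0,0,8.7,0,0,9.6,0,0,0,8.7,0,0,9.6,0,0,0,8.7,0,0,9.6,0,0,0,1,0,0,9.6,0,0,0,1,0,0,9.6,0,0,0,1,0,0,9.6,0,0,0,1,0,0,9.6,0,0,0,1,0,0,9.6,0,0,0,1,0,0,9.6,0,0,0,1,0,0,9.6,0,0,0,1],
)

```text
time: 5.7
tool_pos: [0.4436, -0.1554, 0.0662]
tool_rot: [0.817, 0.576, 0.001, 0.002]
contact_force: [-0.2, 0.3, 0.5]
opening: 0.426
```

```bash
python3 -c "
from h import *
s=robot.read_state();print(s['tool_pos'],s['opening']*8.78)
plan(.443,-.154,.22,1.23);plan(.599,.186,.22,1.87)"
```

```text
[ 0.444 -0.155  0.066] 3.74002397804402
row [  0.1  -0.1 -15.4] [ 0.003  0.001 -0.001] rows 3.7
row [ 37.4   3.2 -15.4] [ 0.003  0.002 -0.641] rows 9.7
```

Request:
arm_command(
  moves=[0,0,0,0,0,0,1,0,0,0,0,0,0,1,0,0,0,0,0,0,1,0,0,0,0,0,0,1],
)

```text
time: 6.03
tool_pos: [0.4435, -0.1553, 0.0661]
tool_rot: [0.817, 0.576, 0.001, 0.001]
contact_force: [-0.3, -0.5, -0.7]
opening: 0.255
```

```bash
python3 -c "
from h import *
s=robot.read_state();print(s['tool_pos'],s['opening']*8.78)
plan(.443,-.154,.20,1.23);plan(.599,.187,.20,1.87)"
```

```text
[ 0.443 -0.155  0.066] 2.2371232436257915
row [  0.1  -0.1 -13.4] [ 0.003  0.001 -0.001] rows 3.2
row [ 37.5   3.2 -13.4] [ 0.003  0.002 -0.641] rows 9.6
```

```bash
python3 -c "
from h import *
look('w3',['ink_dropper_mid'])"
```

```text
tcp [ 0.443 -0.155  0.066] yaw 1.2286996049583543 q [ 0.634  0.407 -0.488  2.094  0.293  0.702 -0.387] F [-0.305 -0.544 -0.709] op 0.2547976359482678
ink_dropper_mid 0.98 [223.4 251.7] [ 0.442 -0.153]
```

View pics/w3.png

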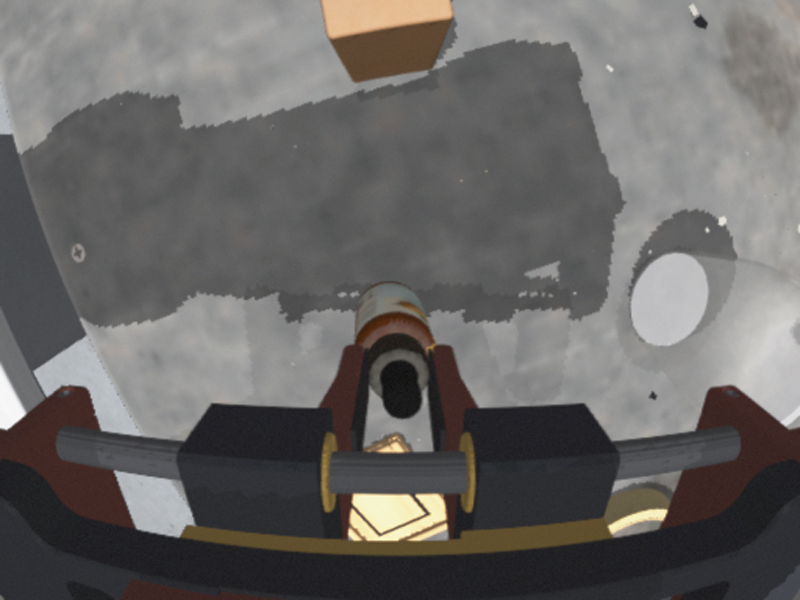

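```bash
cat >> h.py <<'E'
def proj(c,X,s):
    if 'R' in c: p=np.array(c['R'])@X+c['t']; return np.array([c['cx']+c['fx']*p[0]/p[2],c['cy']+c['fy']*p[1]/p[2]])
    M=np.array(c['mount']); p=Ro.from_quat(s['tool_rot']).as_matrix().T@(np.array(X)-s['tool_pos']); p=M[:3,:3].T@(p-M[:3,3])
    r=np.hypot(p[0],p[1]); th=np.arctan2(r,p[2]); return np.array([c['cx']+c['fx']*th*p[0]/r,c['cy']+c['fy']*th*p[1]/r])
E
python3 -c "
from h import *
s=robot.read_state();c=robot.read_camera('wrist');print(np.array(c['mount']))
R=Ro.from_quat(s['tool_rot']).as_matrix()
print('TCP-pt',proj(c,s['tool_pos']+R@[0,0,.006],s)/.64)
for dx in (-.01,0,.01,.02):
  for z in (0,.065,.102): print(dx,z,[proj(c,np.r_[(s['tool_pos']+R@[dx,dy,0])[:2],z],s)/.64 for dy in(-.0165,0,.0165)])
o=robot.mark_of('ink_dropper_mid','top')[0];t=robot.read_camera('top');print(o,at(t,o['position'],.051))
"
```

```text
[[-0.001 -0.959 -0.284  0.077]
 [ 1.    -0.001  0.001 -0.   ]
 [-0.001 -0.284  0.959 -0.162]
 [ 0.     0.     0.     1.   ]]
TCP-pt [397.427 361.227]
-0.01 0 [array([365.648, 331.024]), array([396.988, 331.014]), array([428.319, 330.898])]
-0.01 0.065 [array([355.873, 388.975]), array([397.447, 389.12 ]), array([438.999, 388.773])]
-0.01 0.102 [array([347.278, 441.364]), array([397.871, 441.782]), array([448.422, 441.071])]
0 0 [array([365.212, 313.034]), array([396.967, 312.999]), array([428.711, 312.912])]
0 0.065 [array([354.95 , 366.309]), array([397.427, 366.406]), array([439.88 , 366.114])]
0 0.102 [array([345.701, 415.547]), array([397.858, 415.901]), array([449.971, 415.263])]
0.01 0 [array([364.799, 294.563]), array([396.945, 294.502]), array([429.082, 294.446])]
0.01 0.065 [array([354.059, 342.557]), array([397.405, 342.599]), array([440.726, 342.372])]
0.01 0.102 [array([344.146, 387.873]), array([397.844, 388.143]), array([451.494, 387.601])]
0.02 0 [array([364.411, 275.652]), array([396.924, 275.563]), array([429.426, 275.542])]
0.02 0.065 [array([353.213, 317.773]), array([397.383, 317.751]), array([441.527, 317.599])]
0.02 0.102 [array([342.639, 358.351]), array([397.828, 358.515]), array([452.966, 358.096])]
{'position': [226.0, 298.5], 'p': 0.67} [ 0.452 -0.14   0.051]
```

Request:
arm_command(
  moves=[0,0,0,0,0,0,1,0,0,0,0,0,0,1],
)

```text
time: 6.45
tool_pos: [0.4435, -0.1554, 0.0661]
tool_rot: [0.817, 0.576, 0.001, 0.001]
contact_force: [0.2, -0.1, -0.3]
opening: 0.261
```

```bash
python3 -c "
from h import *
s,c=look('w4');f=c['frame'][170:290,190:320];save(cv2.resize(f,None,fx=5,fy=5,interpolation=cv2.INTER_CUBIC),'w4c')"
```

```text
tcp [ 0.444 -0.155  0.066] yaw 1.2287260632969343 q [ 0.634  0.407 -0.488  2.094  0.293  0.702 -0.387] F [ 0.224 -0.128 -0.288] op 0.26090544584118763
```

View pics/w4c.png

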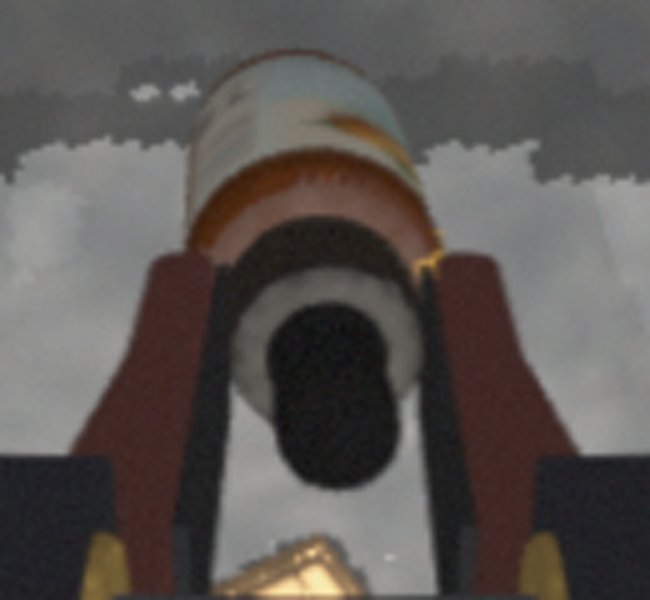

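```bash
python3 -c "
from h import *
from scipy.optimize import fsolve
s=robot.read_state();c=robot.read_camera('wrist');R=Ro.from_quat(s['tool_rot']).as_matrix()
P=lambda x,y,z:proj(c,s['tool_pos']+R@[x,y,z],s)/.64
for row in(345,355):
  for w in (220,232,244):
    print(row,w,fsolve(lambda v:[P(v[0],.0437,v[1])[0]-P(v[0],-.0437,v[1])[0]-w if 1 else 0,P(v[0],.0437,v[1])[1]-row],[0,.02]))
im=cv2.imread('pics/w2.png');save(cv2.resize(im[320:470,200:600,::-1],None,fx=2,fy=2),'w2c')
"
```

```text
345 220 [0.007 0.005]
345 232 [ 0.011 -0.004]
345 244 [ 0.014 -0.012]
355 220 [0.003 0.004]
355 232 [ 0.007 -0.005]
355 244 [ 0.011 -0.013]
```

View pics/w2c.png

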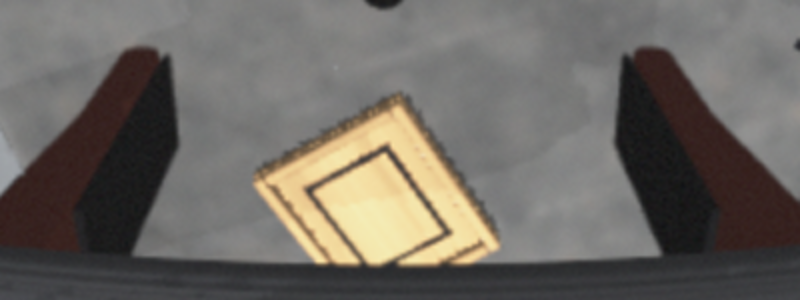

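The picture shows the pad tips level with the reported TCP, not 25 mm ahead of it. The jaws are at 23 mm, so they hold the narrow collar above the shoulder at (400,345). By my projection the fingertips lie about 0–2 mm ahead of the reported TCP, so I'll go 25 mm lower and regrip.

Request:
arm_command(
  moves=[0,0,0,0,0,0,6,0,0,0,0,0,0,6,0,0,0,0,0,0,6,0,0,0,0,0,0,6,0,0,0,0,0,0,6,0,0,0,0,0,0,6,0.2,0,1.2,0,0,0,6,0.2,0,2.4,0,0,0,6,0.2,0,2.5,0,0,0,6,0.2,0,2.5,0,0,0,1,0.2,0,2.5,0,0,0,1,0.2,0,2.5,0,0,0,1],
)

```text
time: 7.55
tool_pos: [0.4446, -0.1536, 0.0417]
tool_rot: [0.817, 0.576, 0.001, 0.002]
contact_force: [0.4, -0.6, 0.1]
opening: 0.494
```

Request:
arm_command(
  moves=[0,0,0,0,0,0,1,0,0,0,0,0,0,1,0,0,0,0,0,0,1,0,0,0,0,0,0,1,0,0,0,0,0,0,1,0,0,0,0,0,0,1],
)

```text
time: 8.05
tool_pos: [0.445, -0.1537, 0.042]
tool_rot: [0.817, 0.576, 0.001, 0.002]
contact_force: [0.3, 0.0, 3.4]
opening: 0.361
```

```bash
python3 -c "
from h import *
s=robot.read_state();print(s['tool_pos'],s['opening']*8.78,s['contact_force'])
plan(.443,-.154,.20,1.23);plan(.599,.187,.20,1.87)"
```

```text
[ 0.445 -0.154  0.042] 3.1728996339154625 [0.297 0.013 3.381]
row [ -0.1  -0.1 -15.8] [ 0.005  0.001 -0.001] rows 3.8
row [ 37.2   3.2 -15.8] [ 0.004  0.002 -0.641] rows 9.7
```

Opening is 3.2 cm, which is the 33 mm body, so the 25 mm fingertip correction is confirmed. Lift and carry.

Request:
arm_command(
  moves=[0,0,-4,0,0,0,1,0,0,-8,0,0,0,1,0,0,-12,0,0,0,1,2,0,-15.8,0,0,-0.06,1,37.2,3.2,-15.8,0,0,-0.641,1,37.2,3.2,-15.8,0,0,-0.641,1,37.2,3.2,-15.8,0,0,-0.641,1,37.2,3.2,-15.8,0,0,-0.641,1,37.2,3.2,-15.8,0,0,-0.641,1,37.2,3.2,-15.8,0,0,-0.641,1,37.2,3.2,-15.8,0,0,-0.641,1,37.2,3.2,-15.8,0,0,-0.641,1],
)

```text
time: 9.05
tool_pos: [0.5909, 0.1691, 0.1991]
tool_rot: [0.594, 0.804, -0.0, 0.002]
contact_force: [1.6, -0.7, -1.5]
opening: 0.358
```

```bash
python3 -c "
from h import *
s,c=look('w5',['ink_dropper_mid','dropper_dish','jar_dish','spacer_ring_mid','ring_post','frit_jar_mid','height_block_mid']); plan(.599,.187,.12,1.87)"
```

```text
tcp [0.591 0.169 0.199] yaw 1.8690647064225012 q [ 0.15   0.513 -0.726  1.616  0.369  1.152 -0.365] F [ 1.584 -0.742 -1.455] op 0.3581645804123775
ink_dropper_mid 0.93 [245.  256.1] [0.617 0.09 ]
dropper_dish 0.9 [149.2 264.7] [0.597 0.193]
dropper_dish 0.8 [196.  353.3] [0.728 0.169]
dropper_dish 0.68 [ 58.9 283.1] [0.585 0.305]
jar_dish 0.79 [281.9 262.8] [0.653 0.009]
spacer_ring_mid 0.78 [161.3 152.8] [0.465 0.139]
ring_post 0.85 [ 55.3 133.9] [0.404 0.264]
ring_post 0.69 [242.1 256.4] [0.624 0.069]
height_block_mid 0.47 [348.7  95.1] [ 0.415 -0.206]
row [1.8 1.4 8. ] [ 0.003  0.004 -0.003] rows 2.0
```

View pics/w5.png

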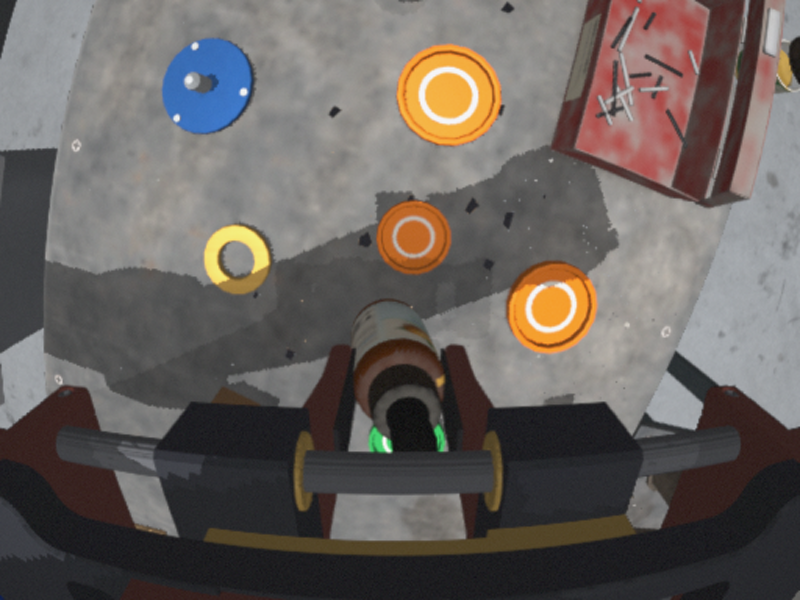

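```bash
python3 -c "
from h import *
s=robot.read_state();c=robot.read_camera('wrist');R=Ro.from_quat(s['tool_rot']).as_matrix()
g=lambda p,z:at(c,(p[1]*.64,p[0]*.64),z,s)[:2]
print('dish',g((414,236.5),.008),g((413.5,237.5),.004))
print('ring',g((238,258),.007),'stand',g((208,86),.008),'tip',g((190,81),.038))
for y in(.0,.003,.006): print(y,[proj(c,s['tool_pos']+R@[y+d,0,z],s)/.64 for d,z in((.0165,.042),(0,-.023),(0.,-.06))])
plan(.597,.191,.12,1.87)"
```

```text
dish [0.597 0.188] [0.597 0.186]
ring [0.466 0.131] stand [0.406 0.26 ] tip [0.404 0.259]
0.0 [array([399.06 , 296.111]), array([399.868, 396.887]), array([400.644, 461.976])]
0.003 [array([399.061, 289.819]), array([399.88 , 389.162]), array([400.673, 453.167])]
0.006 [array([399.062, 283.479]), array([399.891, 381.298]), array([400.702, 444.11 ])]
row [2.3 1.3 8. ] [ 0.003  0.004 -0.003] rows 2.0
```

Request:
arm_command(
  moves=[2.0,1.2,4,0,0,0,1,2.0,1.2,8,0,0,0,1,2.0,1.2,11,0,0,0,1,2.0,1.2,13,0,0,0,1,2.0,1.2,14,0,0,0,1,2.0,1.2,14.5,0,0,0,1,2.0,1.2,14.9,0,0,0,1,2.0,1.2,15.1,0,0,0,1,2.0,1.2,15.2,0,0,0,1],
)

```text
time: 10.25
tool_pos: [0.5978, 0.1879, 0.049]
tool_rot: [0.595, 0.804, 0.001, 0.003]
contact_force: [0.7, -0.6, -0.7]
opening: 0.366
```

```bash
python3 -c "
from h import *
s,c=look('w6',['ink_dropper_mid']);print(s['torque'])"
```

```text
tcp [0.598 0.188 0.049] yaw 1.8668022345720798 q [ 0.056  0.69  -0.637  1.717  0.51   0.902 -0.499] F [ 0.65  -0.614 -0.68 ] op 0.3656271630814602
ink_dropper_mid 0.88 [245.3 254.1] [0.598 0.182]
[-0.012 -0.122  0.023]
```

View pics/w6.png

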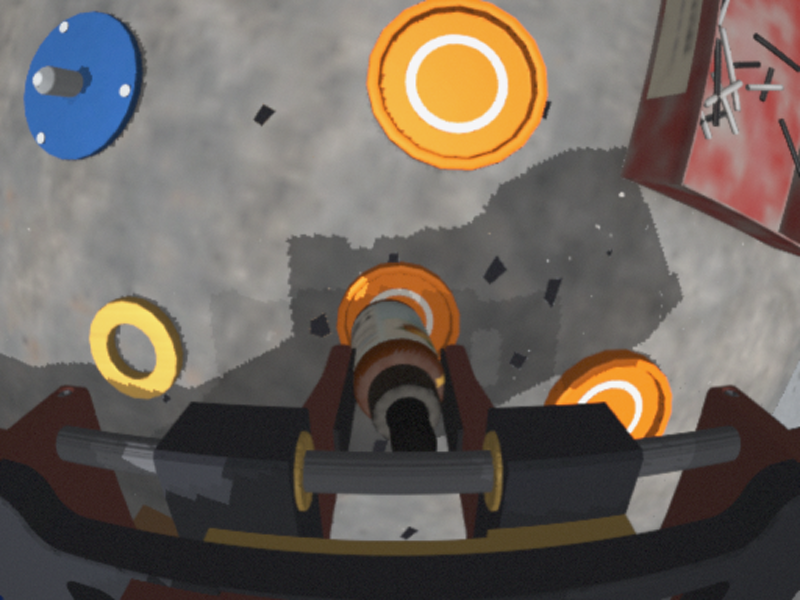

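The bottle base is at (388,305), about 4 mm left of the dish circle centre at (400,320), and the bottle leans slightly. I'll shift it right, touch down, then release.

Request:
arm_command(
  moves=[-0.2,0.3,0.2,0,0,0,1,-0.2,0.3,0.4,0,0,0,1,-0.2,0.3,0.5,0,0,0,1,-0.2,0.3,0.5,0,0,0,1],
)

```text
time: 10.68
tool_pos: [0.6023, 0.1873, 0.0459]
tool_rot: [0.595, 0.804, 0.002, 0.004]
contact_force: [-2.1, -2.5, 11.5]
opening: 0.365
```

Contact (11 N). Open and rise.

Request:
arm_command(
  moves=[0,0,0,0,0,0,5.5,0,0,0,0,0,0,5.5,0,0,0,0,0,0,5.5,0,0,0,0,0,0,5.5,0,0,0,0,0,0,5.5,0,0,0,0,0,0,5.5,0,0,0,0,0,0,5.5,0,0,-3,0,0,0,6,0,0,-6,0,0,0,8.7,0,0,-10,0,0,0,8.7,0,0,-14,0,0,0,8.7,0,0,-16,0,0,0,8.7],
)

```text
time: 11.68
tool_pos: [0.6021, 0.1889, 0.2109]
tool_rot: [0.595, 0.804, 0.004, 0.005]
contact_force: [1.1, 1.3, 0.6]
opening: 0.948
```

```bash
python3 - <<'E'
from h import *
s,c=look('w7',['ink_dropper_mid','dropper_dish','spacer_ring_mid','ring_post'])
plan(.466,.131,.15,1.85)
E
```

```text
tcp [0.602 0.189 0.211] yaw 1.8671144637550188 q [ 0.116  0.524 -0.725  1.57   0.376  1.178 -0.389] F [1.137 1.277 0.571] op 0.9477124116171566
ink_dropper_mid 0.8 [174.8 248.7] [0.598 0.186]
dropper_dish 0.83 [ 70.8 269.1] [0.587 0.308]
dropper_dish 0.65 [157.6 250.7] [0.597 0.196]
dropper_dish 0.59 [202.9 332.9] [0.723 0.169]
spacer_ring_mid 0.85 [175.1 144.4] [0.468 0.135]
ring_post 0.8 [ 68.1 123.4] [0.403 0.265]
row [ -1.4 -14.5   5.4] [0.006 0.005 0.017] rows 3.7
```

View pics/w7.png

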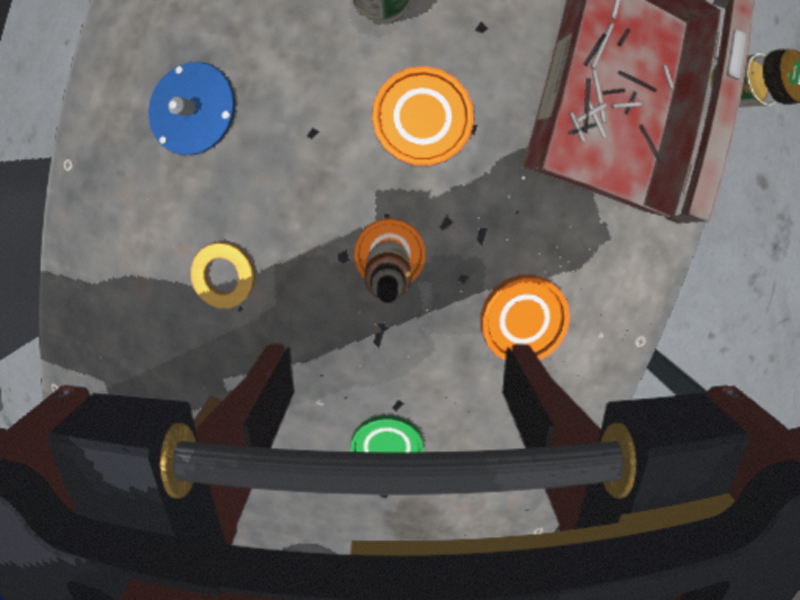

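Dropper stands upright in the small orange dish (about (388,262) on circle centre (389,255)). Now the ring at (222,275), which comes to about (.467,.132).

```bash
python3 - <<'E'
from h import *
s=robot.read_state();c=robot.read_camera('wrist')
g=lambda p,z:at(c,(p[1]*.64,p[0]*.64),z,s)[:2]
print(g((222,274),.009),g((192,108),.008),g((176,104),.038))
plan(.466,.131,.05,1.85)
E
```

```text
[0.465 0.135] [0.406 0.262] [0.406 0.262]
row [ -1.4 -14.6  15.4] [0.005 0.005 0.017] rows 5.1
```

Request:
arm_command(
  moves=[-1.4,-14.5,3,0.006,0.005,0.017,8.7,-1.4,-14.5,3,0.006,0.005,0.017,8.7,-1.4,-14.5,3,0.006,0.005,0.017,8.7,-1.4,-14.5,3,0.006,0.005,0.017,8.7,-1.4,-14.5,8,0.006,0.005,0.017,8.7,-1.4,-14.5,11.1,0.006,0.005,0.017,8.7,-1.4,-14.5,11.1,0.006,0.005,0.017,8.7],
)

```text
time: 12.57
tool_pos: [0.4616, 0.1285, 0.0863]
tool_rot: [0.602, 0.798, -0.005, -0.004]
contact_force: [-1.3, -0.9, 0.1]
opening: 0.99
```

```bash
python3 - <<'E'
from h import *
s,c=look('w8',['spacer_ring_mid'])
plan(.466,.131,.007,1.85)
E
```

```text
tcp [0.462 0.129 0.086] yaw 1.8492604775787491 q [ 0.21   0.447 -0.722  2.035  0.4    0.815 -0.468] F [-1.268 -0.903  0.149] op 0.9901250826101867
spacer_ring_mid 0.73 [191.  261.9] [0.465 0.133]
row [-0.   0.2  8.5] [-0.006 -0.001  0.001] rows 2.0
```

View pics/w8.png

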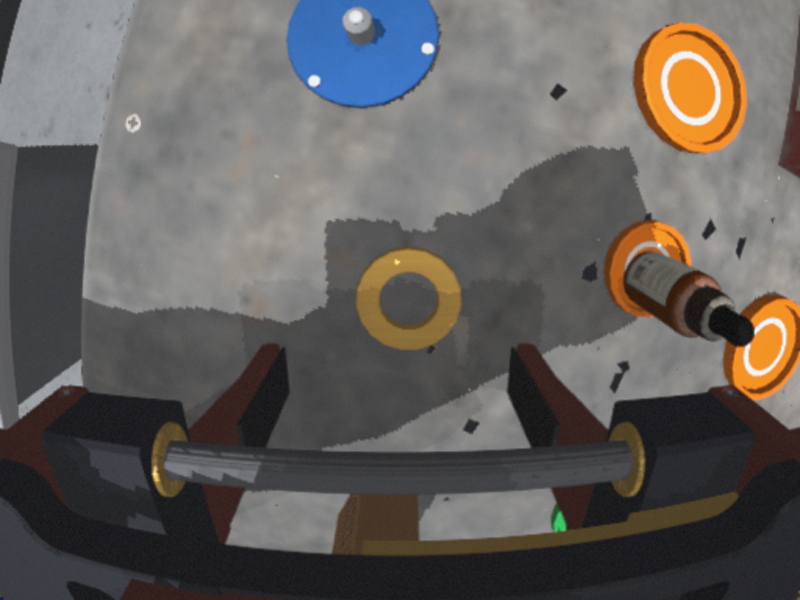

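Ring centre at (409,299), giving (.465,.133); the stand's post is at (357,20).

Request:
arm_command(
  moves=[0.3,0.45,3,0,0,0,8.7,0.3,0.45,6,0,0,0,8.7,0.3,0.45,7.2,0,0,0,8.7,0.3,0.45,7.7,0,0,0,8.7,0.3,0.45,7.9,0,0,0,8.7,0.3,0.45,7.9,0,0,0,8.7],
)

```text
time: 13.17
tool_pos: [0.4687, 0.1356, 0.0137]
tool_rot: [0.602, 0.799, -0.001, -0.002]
contact_force: [0.2, -1.4, 0.1]
opening: 0.993
```

Request:
arm_command(
  moves=[-0.1,-0.4,0.3,0,0,0,8.7,-0.1,-0.4,0.6,0,0,0,8.7,-0.1,-0.4,0.8,0,0,0,8.7,-0.1,-0.4,0.8,0,0,0,8.7],
)

```text
time: 13.5
tool_pos: [0.4652, 0.1334, 0.0058]
tool_rot: [0.602, 0.799, -0.001, -0.002]
contact_force: [0.5, 0.5, 0.1]
opening: 0.991
```

Request:
arm_command(
  moves=[0,0,0.1,0,0,0,4,0,0,0.1,0,0,0,4,0,0,0.1,0,0,0,4,0,0,0.1,0,0,0,4,0,0,0.1,0,0,0,4,0,0,0.1,0,0,0,4,0,0,0.1,0,0,0,4,0,0,0.1,0,0,0,4,0,0,0.1,0,0,0,4,0,0,0.1,0,0,0,4,0,0,-2,0,0,0,4,0,0,-2,0,0,0,4],
)

```text
time: 14.5
tool_pos: [0.4662, 0.134, 0.0276]
tool_rot: [0.601, 0.799, -0.0, -0.001]
contact_force: [1.4, 0.0, -0.5]
opening: 0.652
```

```bash
python3 - <<'E'
from h import *
s,c=look('w9',['spacer_ring_mid'])
plan(.405,.262,.10,1.85)
E
```

```text
tcp [0.466 0.134 0.028] yaw 1.8509201680131684 q [ 0.137  0.54  -0.651  2.07   0.507  0.693 -0.566] F [ 1.4    0.025 -0.525] op 0.6521311027371542
row [14.1 -2.3 -7.4] [-0.003 -0.001  0.   ] rows 3.8
```

Opening 5.7 cm: ring held. Carry it above the post.

Request:
arm_command(
  moves=[0,0,-4,0,0,0,4,0,0,-7.4,0,0,0,4,14.1,-2.3,-7.4,0,0,0,4,14.1,-2.3,-7.4,0,0,0,4,14.1,-2.3,-7.4,0,0,0,4,14.1,-2.3,-7.4,0,0,0,4,14.1,-2.3,-7.4,0,0,0,4,14.1,-2.3,-7.4,0,0,0,4],
)

```text
time: 15.27
tool_pos: [0.4041, 0.263, 0.0996]
tool_rot: [0.601, 0.8, -0.001, -0.001]
contact_force: [0.2, -1.0, -1.8]
opening: 0.651
```

```bash
python3 - <<'E'
from h import *
s,c=look('w10',['spacer_ring_mid','ring_post'])
plan(.405,.262,.05,1.85)
E
```

```text
tcp [0.404 0.263 0.1  ] yaw 1.8530054910637008 q [-0.06   0.435 -0.763  2.023  0.399  0.839 -0.768] F [ 0.197 -0.955 -1.75 ] op 0.6511721332283049
ring_post 0.66 [185.4 255.5] [0.403 0.266]
row [0.1 0.  5. ] [-0.004  0.    -0.002] rows 1.2
```

View pics/w10.png

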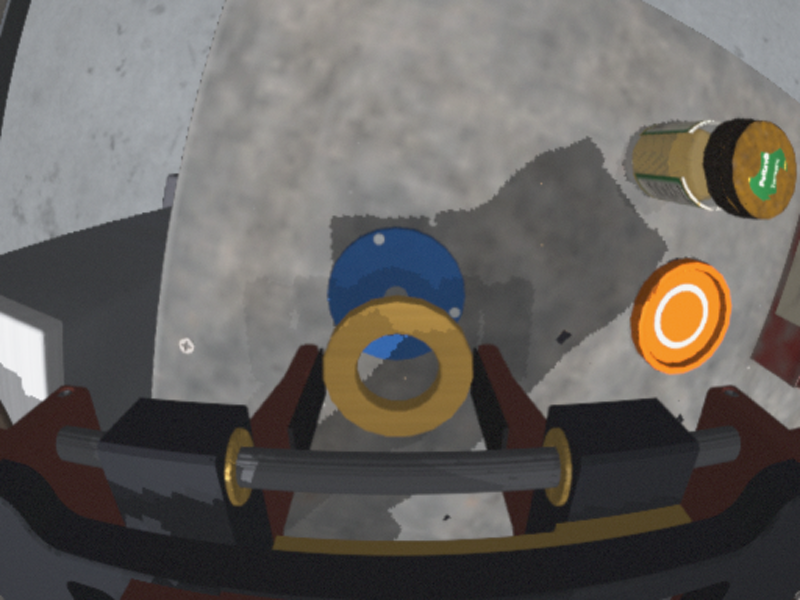

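Ring is level at (398,366) over the stand; the post peeks at (397,292), in line with the TCP. Lower.

Request:
arm_command(
  moves=[0.1,0,3,0,0,0,4,0.1,0,5,0,0,0,4,0.1,0,6.5,0,0,0,4,0.1,0,7.5,0,0,0,4,0.1,0,8,0,0,0,4,0.1,0,8.3,0,0,0,4,0.1,0,8.5,0,0,0,4,0.1,0,8.5,0,0,0,4],
)

```text
time: 16.08
tool_pos: [0.4052, 0.2618, 0.0148]
tool_rot: [0.603, 0.798, -0.001, -0.001]
contact_force: [-0.2, -0.3, -0.7]
opening: 0.651
```

Free descent with no contact, so the ring is round the post. Release and rise.

Request:
arm_command(
  moves=[0,0,0.1,0,0,0,8,0,0,0.1,0,0,0,8,0,0,0.1,0,0,0,8,0,0,0,0,0,0,8,0,0,0,0,0,0,8,0,0,0,0,0,0,8,0,0,-3,0,0,0,8.7,0,0,-6,0,0,0,8.7,0,0,-10,0,0,0,8.7,0,0,-14,0,0,0,8.7,0,0,-17,0,0,0,8.7,0,0,-17,0,0,0,8.7],
)

```text
time: 17.08
tool_pos: [0.4079, 0.2643, 0.1905]
tool_rot: [0.603, 0.798, 0.003, 0.001]
contact_force: [0.9, 0.9, -0.2]
opening: 0.989
```

```bash
python3 - <<'E'
from h import *
s,c=look('w11',['spacer_ring_mid','ring_post','frit_jar_mid'])
plan(.529,.39,.19,1.85)
E
```

```text
tcp [0.408 0.264 0.191] yaw 1.8480166002310328 q [ 0.026  0.313 -0.839  1.926  0.275  1.014 -0.658] F [ 0.864  0.931 -0.18 ] op 0.98929753375387
spacer_ring_mid 0.66 [169.5 251.8] [0.406 0.263]
ring_post 0.92 [166.3 248.9] [0.401 0.265]
ring_post 0.65 [172.  250.7] [0.405 0.258]
frit_jar_mid 0.57 [102.5 396.7] [0.533 0.389]
row [ 9.  15.4 -0.7] [-0.004  0.001 -0.002] rows 4.3
```

View pics/w11.png

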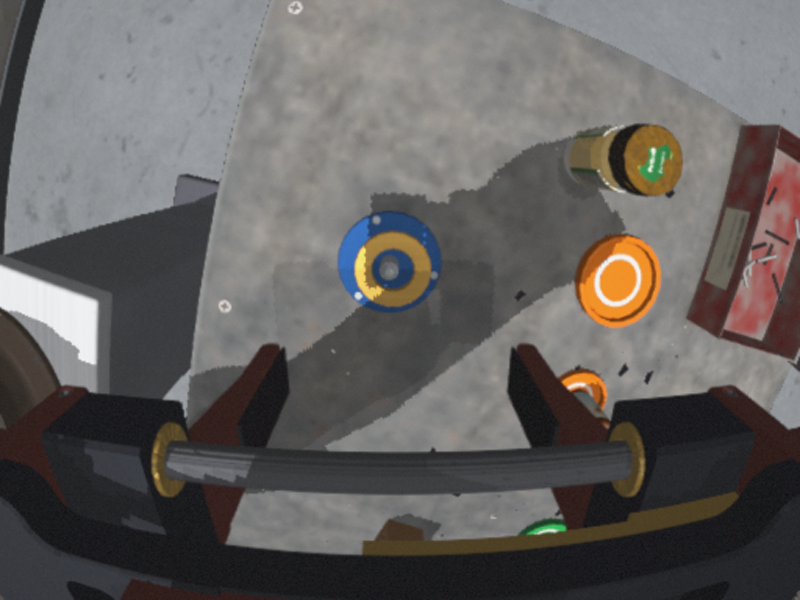

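Ring lies flat round the post at (392,271). The jar is at (590,160) with its lid at (652,160). Check its clearance to the tin.

```bash
python3 - <<'E'
from h import *
s=robot.read_state();c=robot.read_camera('wrist')
g=lambda p,z:at(c,(p[1]*.64,p[0]*.64),z,s)[:2]
print('tin',g((690,317),0),g((722,200),0),g((745,125),.05),'lid',g((655,160),.105),'ring',g((393,271),.018),'stand',g((389.5,262),.008),'post',g((389,268),.038))
C=robot.read_camera('scene')
r=[ray(c,(160*.64,655*.64),s)]
print(robot.mark_of('jar_dish','top'),)
plan(.532,.389,.17,1.85)
E
```

```text
tin [0.673 0.29 ] [0.663 0.4  ] [0.626 0.455] lid [0.521 0.384] ring [0.401 0.259] stand [0.397 0.262] post [0.397 0.265]
[{'position': [171.2, 249.6], 'p': 0.65}, {'position': [222.0, 212.7], 'p': 0.33}]
row [ 8.8 15.7  1.3] [-0.005  0.    -0.002] rows 4.3
```

Request:
arm_command(
  moves=[8.8,15.3,-1,0,0,0,8.7,8.8,15.3,-1,0,0,0,8.7,8.8,15.3,-1,0,0,0,8.7,8.8,15.3,-1,0,0,0,8.7,8.8,15.3,-1,0,0,0,8.7,8.8,15.3,-1,0,0,0,8.7],
)

```text
time: 17.93
tool_pos: [0.5284, 0.3902, 0.1902]
tool_rot: [0.602, 0.798, -0.003, -0.003]
contact_force: [-0.6, -1.2, -0.4]
opening: 0.985
```

```bash
python3 - <<'E'
from h import *
s,c=look('w12',['frit_jar_mid'])
R=Ro.from_quat(s['tool_rot']).as_matrix()
print(robot.spot_in('frit_jar_mid','wrist')[:2])
hsv=cv2.cvtColor(c['frame'],cv2.COLOR_RGB2HSV)
# lid outline: detect lid disc by circles
g=cv2.medianBlur(cv2.cvtColor(c['frame'],cv2.COLOR_RGB2GRAY),5)
z=cv2.HoughCircles(g[:230],cv2.HOUGH_GRADIENT,1,20,param1=80,param2=22,minRadius=18,maxRadius=50)
if z is not None:
  for u,v,r in z[0][:5]: print(u,v,r,at(c,(v,u),.105,s)[:2])
for X in (.525,.531): print(X,proj(c,np.array([X,.389,.105]),s),proj(c,np.array([X,.389,.0525]),s))
f=c['frame'][100:290,140:390];save(cv2.resize(f,None,fx=3,fy=3,interpolation=cv2.INTER_CUBIC),'w12c')
E
```

```text
tcp [0.528 0.39  0.19 ] yaw 1.8494395949613622 q [-0.223  0.608 -0.746  1.505  0.422  1.204 -0.757] F [-0.577 -1.162 -0.395] op 0.9848037981324694
frit_jar_mid 0.62 [180.2 260.2] [0.533 0.39 ]
frit_jar_mid 0.39 [305.3 261. ] [0.58  0.234]
[{'position': [186.2, 257.9], 'p': 0.69}]
256.5 191.5 25.0 [0.528 0.392]
0.525 [251.9   193.871] [252.674 178.891]
0.531 [258.504 195.682] [258.204 180.428]
```

Jar confirmed at (.530,.390) by both the lid circle and the mark. Descend and grip.

Request:
arm_command(
  moves=[0,0.1,4,0,0,0,8.7,0,0.1,8,0,0,0,8.7,0,0.1,11,0,0,0,8.7,0,0.1,12.8,0,0,0,8.7,0,0.1,13.4,0,0,0,8.7,0,0.1,13.4,0,0,0,2,0,0.1,13.4,0,0,0,2,0,0.1,13.4,0,0,0,2,0,0.1,13.4,0,0,0,2,0,0.1,13.4,0,0,0,2,0,0.1,13.4,0,0,0,2,0,0.1,13.4,0,0,0,2],
)

```text
time: 19.08
tool_pos: [0.5273, 0.3873, 0.0583]
tool_rot: [0.602, 0.798, -0.003, -0.001]
contact_force: [0.3, 0.0, 1.1]
opening: 0.498
```

Request:
arm_command(
  moves=[0,0,0,0,0,0,2,0,0,0,0,0,0,2,0,0,0,0,0,0,2,0,0,0,0,0,0,2,0,0,0,0,0,0,2,0,0,0,0,0,0,2],
)

```text
time: 19.58
tool_pos: [0.5273, 0.3874, 0.0584]
tool_rot: [0.602, 0.798, -0.003, -0.001]
contact_force: [0.2, -0.7, 1.6]
opening: 0.496
```

```bash
python3 - <<'E'
from h import *
s=robot.read_state();print(s['tool_pos'],s['opening']*8.78,s['contact_force'])
plan(.651,.03,.19,1.6)
E
```

```text
[0.527 0.387 0.058] 4.358824595754408 [ 0.204 -0.688  1.601]
row [-37.8   2.  -13.1] [-0.006  0.002  0.249] rows 9.6
```

Request:
arm_command(
  moves=[0,0,-4,0,0,0,2,0,0,-8,0,0,0,2,0,0,-12,0,0,0,2,0,0,-16.2,0,0,0,2,0,0,-16.2,0,0,0,2],
)

```text
time: 20.0
tool_pos: [0.5302, 0.391, 0.2292]
tool_rot: [0.602, 0.798, 0.003, -0.0]
contact_force: [0.0, 0.7, -0.8]
opening: 0.494
```

```bash
python3 - <<'E'
from h import *
plan(.65,-.02,.22,1.6)
E
```

```text
row [-42.8   0.2   0.8] [ 0.004 -0.004  0.249] rows 10.3
```

Request:
arm_command(
  moves=[-42.8,0.2,0.5,0,0,0.249,2,-42.8,0.2,0.5,0,0,0.249,2,-42.8,0.2,0.5,0,0,0.249,2,-42.8,0.2,0.5,0,0,0.249,2,-42.8,0.2,0.5,0,0,0.249,2,-42.8,0.2,0.5,0,0,0.249,2,-42.8,0.2,0.5,0,0,0.249,2,-42.8,0.2,0.5,0,0,0.249,2,-42.8,0.2,0.5,0,0,0.249,2,-42.8,0.2,0.5,0,0,0.249,2,-42.8,0.2,0.5,0,0,0.249,2,-42.8,0.2,0.5,0,0,0.249,2],
)

```text
time: 21.0
tool_pos: [0.6501, -0.0258, 0.2212]
tool_rot: [0.699, 0.715, 0.002, -0.0]
contact_force: [0.2, -0.1, -0.9]
opening: 0.499
```

```bash
python3 - <<'E'
from h import *
s,c=look('w13',['jar_dish','frit_jar_mid','height_block_mid'])
hsv=cv2.cvtColor(c['frame'],cv2.COLOR_RGB2HSV)
m=cv2.inRange(hsv,(50,120,40),(80,255,255));n,l,st,ce=cv2.connectedComponentsWithStats(m)
for i in range(1,n):
    if st[i,4]>40: print(st[i],ce[i],at(c,ce[i][::-1],.008,s)[:2])
E
```

```text
tcp [ 0.65  -0.026  0.221] yaw 1.5924023434143977 q [ 0.4    0.537 -0.648  1.499  0.333  1.217 -0.274] F [ 0.2   -0.129 -0.925] op 0.4991942438078984
jar_dish 0.68 [137.6 255.2] [0.651 0.008]
height_block_mid 0.67 [160.3 122. ] [ 0.485 -0.015]
[ 226  109   55   54 1272] [252.701 135.586] [0.647 0.011]
[239 122  28  28 601] [252.724 135.378] [0.647 0.012]
[249 258  29  31 374] [261.679 271.642] [ 0.664 -0.186]
[231 265  16  24 103] [240.126 280.252] [ 0.632 -0.202]
```

Dish measured at (.647,.011). Lower.

```bash
python3 - <<'E'
from h import *
plan(.647,.010,.068,1.6)
E
```

```text
row [ 2.7 -0.2 15.5] [ 0.003 -0.006  0.002] rows 3.8
```

```bash
cat > g.py <<'E'
from h import *
s=robot.read_state();c=robot.read_camera('wrist');print(s['tool_pos'])
hsv=cv2.cvtColor(c['frame'],cv2.COLOR_RGB2HSV)
m=cv2.inRange(hsv,(50,120,40),(80,255,255));n,l,st,ce=cv2.connectedComponentsWithStats(m)
for i in range(1,n):
    if st[i,4]>500: print(st[i],ce[i],at(c,ce[i][::-1],.008,s)[:2])
plan(.647,.011,.068,1.6)
E
python3 g.py
```

```text
[ 0.649 -0.018  0.222]
[ 227  116   54   53 1242] [253.326 142.161] [0.647 0.011]
[240 129  28  27 591] [253.448 141.956] [0.647 0.012]
row [ 2.8 -0.2 15.5] [ 0.003 -0.005  0.003] rows 3.8
```

Request:
arm_command(
  moves=[2.8,-0.2,4,0,0,0,2,2.8,-0.2,8,0,0,0,2,2.8,-0.2,11.5,0,0,0,2,2.8,-0.2,13.5,0,0,0,2,2.8,-0.2,14.8,0,0,0,2,2.8,-0.2,15.4,0,0,0,2,2.8,-0.2,15.8,0,0,0,2,2.8,-0.2,15.9,0,0,0,2,2.8,-0.2,15.9,0,0,0,2],
)

```text
time: 22.0
tool_pos: [0.6477, 0.0114, 0.0651]
tool_rot: [0.696, 0.718, 0.004, -0.0]
contact_force: [-0.5, 0.4, -1.5]
opening: 0.496
```

Request:
arm_command(
  moves=[0,0,0.2,0,0,0,2,0,0,0.3,0,0,0,2,0,0,0.4,0,0,0,2,0,0,0.4,0,0,0,2],
)

```text
time: 22.33
tool_pos: [0.6487, 0.0115, 0.0624]
tool_rot: [0.696, 0.718, 0.005, 0.001]
contact_force: [1.6, -0.7, 3.3]
opening: 0.498
```

Touching down. Release and rise.

Request:
arm_command(
  moves=[0,0,0,0,0,0,6.5,0,0,0,0,0,0,6.5,0,0,0,0,0,0,6.5,0,0,0,0,0,0,6.5,0,0,0,0,0,0,6.5,0,0,0,0,0,0,6.5,0,0,-3,0,0,0,8.7,0,0,-6,0,0,0,8.7,0,0,-10,0,0,0,8.7,0,0,-14,0,0,0,8.7,0,0,-16,0,0,0,8.7,0,0,-16,0,0,0,8.7],
)

```text
time: 23.33
tool_pos: [0.65, 0.0113, 0.2283]
tool_rot: [0.696, 0.718, 0.008, 0.004]
contact_force: [0.6, 0.1, 0.3]
opening: 0.99
```

```bash
python3 - <<'E'
from h import *
s,c=look('w14',['frit_jar_mid','jar_dish'])
plan(.485,-.05,.21,1.4)
E
```

```text
tcp [0.65  0.011 0.228] yaw 1.6025732616203958 q [ 0.356  0.524 -0.662  1.504  0.333  1.211 -0.321] F [0.582 0.065 0.342] op 0.9895239764792707
frit_jar_mid 0.55 [170.3 254.3] [0.652 0.012]
jar_dish 0.84 [162.2 251.6] [0.65  0.012]
row [ -5.5 -16.4   1. ] [ 0.006 -0.006  0.203] rows 4.2
```

Request:
arm_command(
  moves=[-5.5,-16.4,1,0,0,0.203,8.7,-5.5,-16.4,1,0,0,0.203,8.7,-5.5,-16.4,1,0,0,0.203,8.7,-5.5,-16.4,1,0,0,0.203,8.7,-5.5,-16.4,1,0,0,0.203,8.7,-5.5,-16.4,1,0,0,0.203,8.7,-5.5,-16.4,1,0,0,0.203,8.7],
)

```text
time: 24.07
tool_pos: [0.485, -0.0502, 0.2097]
tool_rot: [0.765, 0.644, 0.004, -0.0]
contact_force: [-0.3, 0.6, 0.8]
opening: 0.991
```

```bash
python3 - <<'E'
from h import *
import pickle
s,c=look('w15',['height_block_mid','frit_jar_mid','jar_dish'])
pickle.dump((s,c),open('w15.pkl','wb'))
for i in (0,): 
    p=proj(c,np.array([.487,-.014,.06]),s).astype(int);x0,y0=max(p[0]-75,0),max(p[1]-60,0)
    print(x0,y0);save(cv2.resize(c['frame'][y0:y0+120,x0:x0+150],None,fx=5,fy=5,interpolation=cv2.INTER_CUBIC),'w15c')
E
```

```text
tcp [ 0.485 -0.05   0.21 ] yaw 1.3985438706822548 q [ 0.582  0.254 -0.673  1.906  0.178  1.036 -0.337] F [-0.262  0.648  0.847] op 0.9914927878751164
frit_jar_mid 0.79 [ 97.7 389.7] [0.653 0.014]
jar_dish 0.93 [102.2 368.8] [0.647 0.009]
174 83
```

View pics/w15c.png

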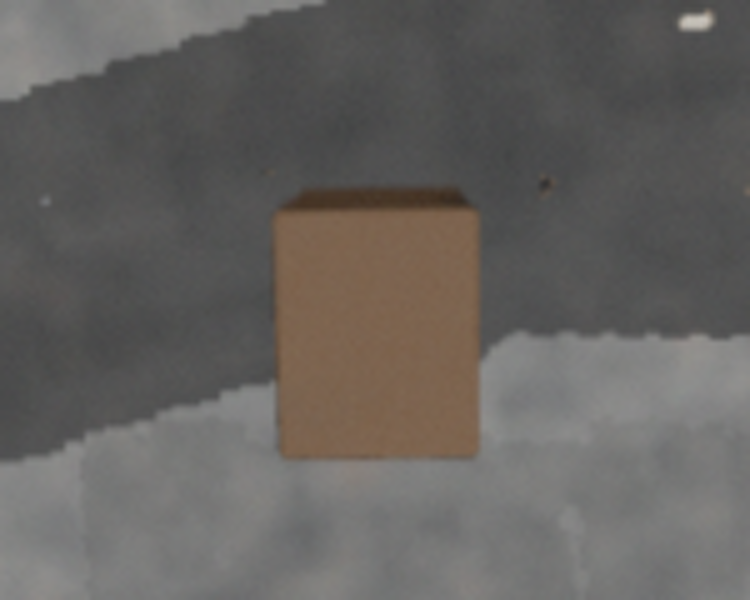

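```bash
python3 - <<'E'
from h import *
import pickle
s,c=pickle.load(open('w15.pkl','rb'))
Q=[at(c,(83+v/5,174+u/5),.085,s)[:2] for u,v in((276,210),(479,210),(479,457),(282,457))]
print('centre',np.mean(Q,0))
for i in range(4):
    d=Q[(i+1)%4]-Q[i];print(np.linalg.norm(d),np.degrees(np.arctan2(d[1],d[0]))%180)
E
python3 -c "
from h import *
plan(.487,-.014,.18,1.40)"
```

```text
centre [ 0.487 -0.017]
0.03910820746874186 169.92623512613233
0.04902140885503126 80.65245986286041
0.039190987662991734 169.97807433245853
0.04905588618710926 80.55527665678628
row [ 3.4 -0.5  3. ] [ 0.005 -0.007  0.001] rows 1.1
```

Block's long axis is at 80.3°, which matches the present yaw, with its centre at (.487,-.016). Descend and grip across the 40 mm.

Request:
arm_command(
  moves=[3.2,-0.5,3,0.005,-0.007,0,8.7,3.2,-0.5,5,0.005,-0.007,0,8.7,3.2,-0.5,9,0.005,-0.007,0,8.7,3.2,-0.5,13,0.005,-0.007,0,8.7,3.2,-0.5,16,0.005,-0.007,0,8.7,3.2,-0.5,17.3,0.005,-0.007,0,8.7,3.2,-0.5,17.3,0.005,-0.007,0,8.7,3.2,-0.5,17.3,0.005,-0.007,0,2,3.2,-0.5,17.3,0.005,-0.007,0,2,3.2,-0.5,17.3,0.005,-0.007,0,2,3.2,-0.5,17.3,0.005,-0.007,0,2,3.2,-0.5,17.3,0.005,-0.007,0,2],
)

```text
time: 25.27
tool_pos: [0.4883, -0.0156, 0.0381]
tool_rot: [0.765, 0.644, 0.001, 0.001]
contact_force: [-0.4, -0.3, 0.5]
opening: 0.654
```

Request:
arm_command(
  moves=[0,0,0,0,0,0,2,0,0,0,0,0,0,2,0,0,0,0,0,0,2,0,0,0,0,0,0,2,0,0,0,0,0,0,2,0,0,0,0,0,0,2,0,0,0,0,0,0,2,0,0,0,0,0,0,2],
)

```text
time: 25.93
tool_pos: [0.4884, -0.0158, 0.0386]
tool_rot: [0.765, 0.644, 0.001, 0.001]
contact_force: [-1.5, -0.8, 6.2]
opening: 0.452
```

```bash
python3 - <<'E'
from h import *
s=robot.read_state();print(s['tool_pos'],s['opening']*8.78,s['contact_force'],s['tool_rot'])
plan(.394,-.271,.19,1.785)
E
```

```text
[ 0.488 -0.016  0.039] 3.9705269111706074 [-1.517 -0.77   6.16 ] [0.765 0.644 0.001 0.001]
row [-26.8  -4.9 -15.2] [ 0.002  0.    -0.385] rows 7.5
```

Request:
arm_command(
  moves=[0,0,-4,0,0,0,2,0,0,-8,0,0,0,2,0,0,-12,0,0,0,2,-26.8,-4.9,-15.2,0,0,-0.385,2,-26.8,-4.9,-15.2,0,0,-0.385,2,-26.8,-4.9,-15.2,0,0,-0.385,2,-26.8,-4.9,-15.2,0,0,-0.385,2,-26.8,-4.9,-15.2,0,0,-0.385,2,-26.8,-4.9,-15.2,0,0,-0.385,2,-26.8,-4.9,-15.2,0,0,-0.385,2,-26.8,-4.9,-15.2,0,0,-0.385,2,-26.8,-4.9,-15.2,0,0,-0.385,2],
)

```text
time: 26.93
tool_pos: [0.3928, -0.2742, 0.1903]
tool_rot: [0.63, 0.777, 0.0, 0.001]
contact_force: [0.8, 0.6, -1.1]
opening: 0.453
```

```bash
python3 - <<'E'
from h import *
s,c=look('w16',['block_tray','height_block_mid'])
plan(.394,-.271,.05,1.785)
E
```

```text
tcp [ 0.393 -0.274  0.19 ] yaw 1.7792984429306795 q [ 1.067  0.261 -0.653  1.946  0.188  0.992  0.536] F [ 0.751  0.602 -1.131] op 0.4526164720643927
block_tray 0.77 [164.4 257. ] [ 0.395 -0.27 ]
height_block_mid 0.61 [150.2 411.8] [ 0.565 -0.205]
row [-0.1 -0.1 14. ] [0.002 0.    0.002] rows 3.4
```

View pics/w16.png

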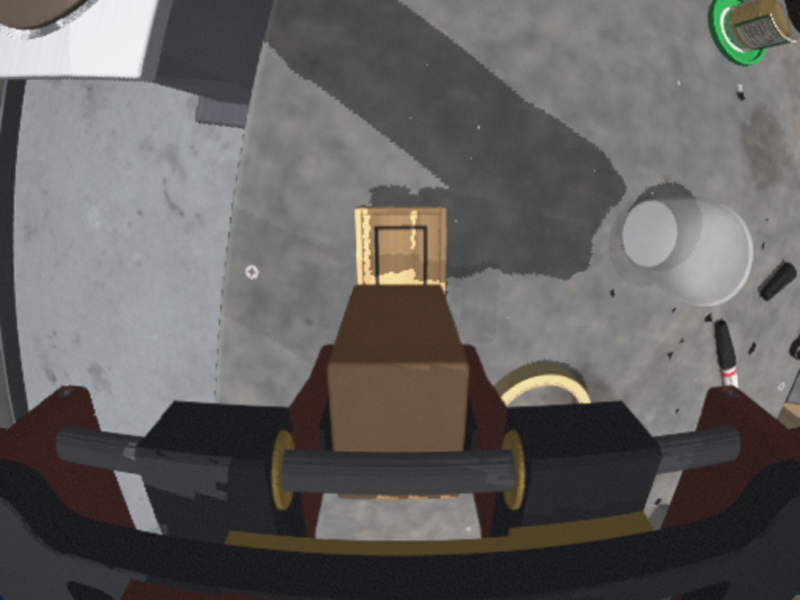

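Block is square with and in line with the tray (tray centre column 401, block 398). Lower.

Request:
arm_command(
  moves=[0,0.1,4,0,0,0,2,0,0.1,8,0,0,0,2,0,0.1,11,0,0,0,2,0,0.1,12.8,0,0,0,2,0,0.1,13.8,0,0,0,2,0,0.1,14.2,0,0,0,2,0,0.1,14.4,0,0,0,2,0,0.1,14.6,0,0,0,2,0,0.1,14.6,0,0,0,2],
)

```text
time: 27.83
tool_pos: [0.3968, -0.27, 0.0451]
tool_rot: [0.627, 0.779, 0.001, 0.002]
contact_force: [-0.5, -0.9, -1.1]
opening: 0.459
```

Request:
arm_command(
  moves=[0,0,0.1,0,0,0,2,0,0,0.2,0,0,0,2,0,0,0.2,0,0,0,2],
)

```text
time: 28.08
tool_pos: [0.3972, -0.2704, 0.0436]
tool_rot: [0.627, 0.779, 0.001, 0.002]
contact_force: [-0.2, 0.1, 0.6]
opening: 0.453
```

Request:
arm_command(
  moves=[-0.1,-0.2,0.1,0,0,0,2,-0.1,-0.2,0.1,0,0,0,6.5,-0.1,-0.2,0.1,0,0,0,6.5,-0.1,-0.2,0.1,0,0,0,6.5,-0.1,-0.2,0.1,0,0,0,6.5,-0.1,-0.2,0.1,0,0,0,6.5,-0.1,-0.2,0.1,0,0,0,6.5,0,0,-3,0,0,0,8.7,0,0,-6,0,0,0,8.7,0,0,-10,0,0,0,8.7,0,0,-14,0,0,0,8.7,0,0,-18,0,0,0,8.7],
)

```text
time: 29.08
tool_pos: [0.396, -0.2695, 0.2253]
tool_rot: [0.626, 0.779, 0.001, 0.002]
contact_force: [1.7, -0.8, 0.3]
opening: 0.99
```

Request:
arm_command(
  moves=[-8,0,-4,0,0,0,8.7,-8,0,-4,0,0,0,8.7,-8,0,-4,0,0,0,8.7,-8,0,-4,0,0,0,8.7,-8,0,-4,0,0,0,8.7],
)

```text
time: 29.5
tool_pos: [0.4128, -0.347, 0.2647]
tool_rot: [0.627, 0.779, 0.001, 0.001]
contact_force: [-0.5, 0.4, -1.3]
opening: 0.989
```

```bash
python3 - <<'E'
from h import *
s,c=look('w17',['block_tray','height_block_mid'])
C={n:robot.read_camera(n) for n in('scene','top')}
for n,k in C.items():
    for t,z in zip(T[:8],[.0565,.055,.0475,.013,0,0,0,0]):
        for m in robot.mark_of(t,n)[:3]: print(n,t,round(m['p'],2),at(k,m['position'],z)[:2])
L=lambda a,k:cv2.resize(a,(400,300),interpolation=cv2.INTER_CUBIC)
w=c['frame'];t=C['top']['frame'];q=C['scene']['frame']
save(np.vstack([np.hstack([L(w,0),L(w[100:280,140:380],0)]),np.hstack([L(t[140:280,110:300],0),L(q[170:320,120:320],0)])]),'fin')
E
```

```text
tcp [ 0.413 -0.347  0.265] yaw 1.7873319910531569 q [ 1.126  0.293 -0.637  1.717  0.184  1.189  0.657] F [-0.531  0.426 -1.277] op 0.9892061295445852
scene frit_jar_mid 0.88 [0.639 0.014]
scene ink_dropper_mid 0.79 [0.592 0.182]
scene height_block_mid 0.8 [ 0.387 -0.271]
scene spacer_ring_mid 0.55 [0.407 0.267]
scene jar_dish 0.63 [0.655 0.013]
scene jar_dish 0.31 [ 0.688 -0.021]
scene dropper_dish 0.75 [0.726 0.177]
scene dropper_dish 0.6 [0.586 0.302]
scene dropper_dish 0.51 [0.594 0.19 ]
scene block_tray 0.7 [ 0.386 -0.257]
scene ring_post 0.66 [0.403 0.264]
top frit_jar_mid 0.73 [0.65  0.012]
top ink_dropper_mid 0.66 [0.607 0.193]
top height_block_mid 0.56 [ 0.405 -0.263]
top spacer_ring_mid 0.46 [0.407 0.256]
top jar_dish 0.54 [0.648 0.021]
top dropper_dish 0.9 [0.716 0.167]
top dropper_dish 0.82 [0.59  0.302]
top dropper_dish 0.62 [0.602 0.194]
top block_tray 0.68 [ 0.392 -0.261]
top ring_post 0.78 [0.412 0.27 ]
```

View pics/fin.png

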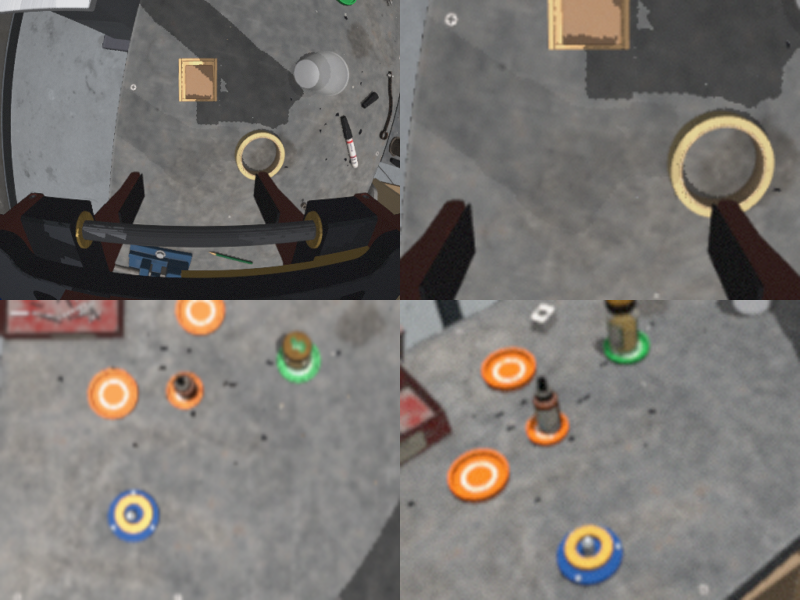

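All four pieces are in place: ring on the post, dropper and jar upright in their dishes, block square in the tray. The glass and tape are undisturbed, so I'm handing in.

```bash
python3 -c "
from rig import robot
print(robot.hand_in(), robot.read_state()['time'])"
```

```text
the job is handed in; nothing more can be done
the job is handed in; nothing more can be done
```

All four pieces are in their holders and the job is handed in, at about 30 s of the 112 s allowed. No verdict is reported.

**What I did:** I carried the dropper bottle to the smallest orange dish, the ring to the post, the jar to the green dish and the block to the tray.
- **First dropper grip:** it closed on the narrow collar, because the fingertips sit about level with the reported TCP, not 25 mm ahead as the text says. I regripped 25 mm lower and used that offset for the rest.

**Last checks:**
- **Jar and dropper:** they stand upright in their dishes. The close wrist views put each within about 5 mm of its dish centre.
- **Block:** it sits square in the tray with long side along long side, and its centre looks about 3 mm or less off.
- **Ring:** it lies flat round the post. The wrist picture and marks put its centre from about 1 to 8 mm off the stand's centre.
- **Glass and tape:** they look undisturbed in the last picture; I did not measure them again.

**What disagreed:** the trained networks' marks from the far scene and top cameras differed by up to about 2 cm for the same piece and its holder. For example, the scene camera put the jar 16 mm from its dish. I trusted the close wrist views and the pictures over those.

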